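# Gauge the kiln prop, then snap its marker cap onto the ware board

### The arm

A 6-joint arm with a two-finger parallel gripper is mounted at the origin on the work surface. World frame = base frame: x ahead of the robot, y to its left, z up, the work surface at z = 0. Lengths are in m, angles in rad, forces in N, time in s.
With the tool pointing down it reaches from about 0.375 to 0.9 m from the base axis. Payload 3.1 kg.
Tool frame: the origin (TCP) lies at the very end of the fingers, on their centre line; the grasp point (between the pads) lies 19 mm behind it (manip.tcp_to_grasp is the distance from the TCP to the grasp point, in m); z points along the fingers, y is the line along which they close (so a half turn about z gives the same grasp; the last joint's range is limited). The gripper opens to 85 mm and grips with 20 to 120 N. Pads are 22 mm wide; open, the fingers measure 114 mm over their backs; the gripper's body (76 mm by 85 mm) begins 54 mm behind the grasp point. The pads swing forward as they close: fully open they stand 13 mm farther back than shut.
Start: joints at [1.099, 0.527, 1.433, -0, 1.181, -0.178], TCP at [0.181, 0.598, 0.231] pointing down, gripper open.
Joint ranges: [-3.08, 3.08], [-0.75, 2.2], [0.22, 2.44], [-1.43, 4.57], [0, 2.65], [-2.85, 2.85]. Speed limits (rad/s): [2.79, 2.79, 3.14, 3.14, 3.14, 3.14].

### API

Orientations are given as a unit quaternion [x, y, z, w].
In Python, from station import manip gives the robot as it stands. The module is installed in compiled form; this text tells all that it offers.
- The arm moves only by the tool step_arm, never from a script. Its argument "commands" is one flat list of numbers, 6 for each row, row after row: the shift along the tool's x, y, z in m, then the turn, a rotation vector about the tool's x, y, z in degrees. A call has exactly 10 rows; each row is the pose to reach, as a shift and turn from the pose commanded when the call began, along the tool's axes at that moment; what a row does not reach only later rows make up. A row lasts 1/10 s, in which the tool goes at most 50 mm and 8.59 degrees, less where a joint would pass 70% of its speed; a pose out of reach is approached as far as the arm can. A call with a gripper value outside its range is refused whole. "jaw" is the opening in per cent of the stroke, from 0 (shut) to 100 (fully open), set as the call begins (left out, the last holds). The fingers move at their own pace and stop on an object; "grip_force" is the grip in N (left out, the last holds). Time passes only in rows, so rows that repeat a pose let the fingers close, or fill a call up. It gives the time, the measured TCP pose, the force, the opening and the grip force at its end, in the units of the state.
- manip.sense(): the state, without advancing time (a new reading comes with each control period).
- manip.snapshot(name): name is "scene" or "top" or "wrist"; returns a dict with "pixels" (420x560x3 uint8, blue, green, red), "fx", "fy", "cx", "cy" (pixels), "R" (3x3) and "t" (3): a world point X has camera coordinates R X + t; the wrist camera has in their place "mount" (4x4, takes a point from camera to tool coordinates, whose origin is the TCP and whose axes are the flange's). Camera axes: x right, y down, z forward; pixel columns grow to the right and rows downward; lengths in m; the calibration is good to about 2 mm. The wrist camera is an equidistant fisheye: a pixel r from the principal point sees the ray r / f radians off the axis. A picture is of the moment at which its call begins: read the wrist's pose just before it. There is no depth.
- manip.sign_off(): hands the job in; it is judged then, once.
The state is a dict: "t": time; "q": joint angles; "qd": joint speeds; "tau": joint torques, N m; "tcp_pos": TCP position; "tool_rot": TCP orientation; "force": force on the tool from outside, world axes, zero at the start; "ft_torque": the same for the moment, N m; "finger_gap": opening from 0.0 (shut) to 1.0 (fully open); "gripper_force": force on a finger pad.
Only numpy, scipy, OpenCV 4.12 (cv2) and the standard library are available. Lean on these libraries where they do the work, as an engineer would, in place of code of your own. Each camera call takes 0.05 s, during which the arm holds its last target. There are 200 camera calls.

### The job

Push the sprung height gauge down until its foot rests on the kiln prop standing under it, see whether that prop is the tall or the short kind, and let the gauge spring back up. Then take the marker cap for that kind (blue for tall, yellow for short), press it onto the stud of the ware board until it clicks, and keep pressing so that it goes fully home against the collar. Finish while still pressing the cap firmly down: do not let up, and leave the other cap, both props and the bowl on the board where they are.

Things in the scene. Friction and masses are not known exactly. Their poses are not given: they have to be found in the camera images.
- gauge_slide (a joint): how far the gauge's slide is pushed down, m: 0 at rest (up), 0.045 at its lower stop. It reads 0.018 when the foot rests on the tall prop and 0.036 on the short prop. A spring pushes it back up: about 1 N to start, 3 N at 0.036
- gauge_pad (a point): centre of the top face of the gauge's red round push pad (36 mm diameter), on top of the vertical slide rod; 215 mm above the table at rest, 197 mm with the foot on the tall prop, 179 mm on the short one. The gauge's green column and arm beside and below it reach 158 mm above the table
- gauge_foot (a point): centre of the underside of the gauge's steel foot disc (28 mm diameter), on the same vertical rod as the pad; 100 mm above the table at rest
- gauge: fixed height gauge: dark steel base plate 130 x 220 mm, 12 mm thick, with a green column (34 x 26 mm) at its +y end and an arm that carries the slide over the plate's centre. Origin at the centre of the plate's underside, on the slide's axis. One prop stands under the foot, the other 68 mm away towards the plate's -y end
- prop_tall: tall kiln prop: loose pinkish fired-clay cylinder, 34 mm diameter, 70 mm high, upright on the gauge's base plate, either under the foot or in the spare place. Origin at the centre of its underside
- prop_short: short kiln prop: the same but 52 mm high, in the other of the two places
- cap_blue: blue marker cap, loose, standing open end down on the table. Outside a plain cylinder 36 mm in diameter and 40 mm high with a flat closed top (white dot), 30 g. Its bore is open below: a 5 mm high inner lip of 17 mm bore at the very bottom, then a wider 25 mm cavity up to 28 mm. Origin at the centre of its underside, z up. For the tall prop
- cap_yellow: yellow marker cap, loose, standing open end down on the table. Outside a plain cylinder 36 mm in diameter and 40 mm high with a flat closed top (white dot), 30 g. Its bore is open below: a 5 mm high inner lip of 17 mm bore at the very bottom, then a wider 25 mm cavity up to 28 mm. Origin at the centre of its underside, z up. For the short prop
- ware_board: fixed wooden board 120 x 220 mm, 20 mm thick, with an upright steel marker stud near its +y end; origin on the table under the stud's axis (the board reaches from y = -170 to +50 mm in its own frame). A dark steel collar (30 mm diameter) rises from the board to 55 mm above the table; on it stands the 14 mm stud, 25 mm tall, tapered over its top 6 mm
- stud_seat (a point): foot of the stud on the collar, 55 mm above the table, z up; a cap fully home has its underside here. Four sprung balls stand 3.5 mm out of the stud 10 mm above: they meet the cap's lip when its underside is 14 mm above, push rises to 8-15 N, then drops (click, at 8 to 5 mm; the balls then draw the cap down, up to 13 N), and rises again on the rigid collar. A firm press at home: 5 to 15 N
- bowl: small light clay bowl, 84 mm across, 45 mm high, loose on the ware board 115 mm from the stud towards -y; leave it alone

How it is judged:
By the outcome, as a careful person would: the job done as asked, in the order asked, and still so for the second after the job is handed in, while the arm keeps its last pose, push and grip.
It also fails if it takes over 54 s, if anything falls off the work surface, if the arm or the gripper's body presses on something with over 40 N, if the wrist force passes 120 N, or if a joint passes its speed limit or range.

## Working session

There is one attempt and no reset: what is moved stays moved. The work goes in short steps, Python scripts to look and compute and a tool call to move; the robot and the scene stay as the last step left them, time stands still between calls to the robot, and variables do not carry over. Pictures are saved under pics/ and viewed, at most 10 in all, crops included, and the job is handed in when it is done.

Besides the shell and the picture viewer there is one more tool, called after "Emit:" as name(argument=value, ...) on one line, values as JSON. step_arm: Moves the arm, as the interface text tells. Its arguments: {"type":"object","properties":{"commands":{"type":"array","items":{"type":"number"}},"jaw":{"type":"number"},"grip_force":{"type":"number"}},"required":["commands"]}

```bash
mkdir -p pics
cat > h.py <<'E'
import numpy as np, cv2
from station import manip
def shot(name, fn=None):
    s=manip.sense(); d=manip.snapshot(name)
    if fn: cv2.imwrite('pics/'+fn,d["pixels"])
    return s,d
def ray(d,u,v):
    R=np.array(d["R"]);t=np.array(d["t"])
    c=-R.T@t; r=R.T@np.array([(u-d["cx"])/d["fx"],(v-d["cy"])/d["fy"],1]); return c,r/np.linalg.norm(r)
def onz(d,u,v,z):
    c,r=ray(d,u,v); return c+r*(z-c[2])/r[2]
def proj(d,X):
    p=np.array(d["R"])@np.array(X)+np.array(d["t"]); return d["fx"]*p[0]/p[2]+d["cx"],d["fy"]*p[1]/p[2]+d["cy"]
def tri(rays):
    A=np.zeros((3,3));b=np.zeros(3)
    for c,r in rays:
        P=np.eye(3)-np.outer(r,r);A+=P;b+=P@c
    X=np.linalg.solve(A,b); return X,[np.linalg.norm((np.eye(3)-np.outer(r,r))@(X-c)) for c,r in rays]
from scipy.spatial.transform import Rotation as Ro
def wray(s,d,u,v):
    x,y=(u-d["cx"])/d["fx"],(v-d["cy"])/d["fy"]; th=np.hypot(x,y); k=np.sin(th)/max(th,1e-9)
    M=np.array(d["mount"]); T=Ro.from_quat(s["tool_rot"]).as_matrix()
    r=T@M[:3,:3]@np.array([x*k,y*k,np.cos(th)]); c=T@M[:3,3]+np.array(s["tcp_pos"]); return c,r
def blobs(d,lo,hi,amin=40):
    h=cv2.cvtColor(d["pixels"],cv2.COLOR_BGR2HSV); m=cv2.inRange(h,np.array(lo),np.array(hi))
    n,l,st,ce=cv2.connectedComponentsWithStats(m)
    return [(st[i].tolist(),ce[i].round(1).tolist()) for i in range(1,n) if st[i][4]>=amin]
E
python3 - <<'E'
from h import *
ims=[]
for n in("scene","top"):
    s,d=shot(n,n+'0.png'); print(n,-np.array(d["R"]).T@d["t"],d["fx"])
    for c,lo,hi in(("red",(0,150,80),(6,255,255)),("red2",(172,150,80),(180,255,255)),("blue",(100,120,60),(130,255,255)),("yel",(22,130,100),(35,255,255)),("grn",(45,60,40),(85,255,255)),("white",(0,0,215),(180,30,255))): print(c,blobs(d,lo,hi))
s,d=shot("wrist","w0.png"); print(d["mount"],d["fx"],d["cx"],d["cy"]);print(s)
E
```

```text
scene [ 1.04446995 -0.14735519  0.84608238] 450.6981229474478
red [([402, 165, 19, 15, 216], [411.1, 171.6]), ([0, 352, 36, 25, 200], [17.6, 362.9])]
red2 []
blue [([290, 204, 16, 23, 169], [297.9, 216.2])]
yel [([287, 258, 17, 23, 132], [296.5, 269.0])]
grn [([7, 34, 14, 31, 108], [14.8, 52.3]), ([395, 185, 57, 18, 706], [424.8, 194.1])]
white []
top [ 0.46439243 -0.07486431  1.26043147] 506.88814652560734
red [([466, 111, 27, 11, 90], [477.3, 116.0]), ([512, 111, 11, 30, 105], [517.4, 124.6]), ([149, 190, 17, 17, 227], [157.3, 197.7])]
red2 []
blue [([249, 226, 15, 14, 77], [256.5, 232.8])]
yel [([261, 171, 15, 15, 76], [268.2, 178.8])]
grn [([124, 182, 30, 22, 377], [137.6, 191.7]), ([161, 193, 12, 17, 69], [167.9, 201.4])]
white []
[[-3.74498627e-04 -9.56207969e-01 -2.92687853e-01  7.47925500e-02]
 [ 9.99999928e-01 -3.74635427e-04 -5.55855628e-05 -1.59371047e-04]
 [-5.64998807e-05 -2.92687853e-01  9.56208041e-01 -1.43706000e-01]
 [ 0.00000000e+00  0.00000000e+00  0.00000000e+00  1.00000000e+00]] 325.19226210127806 276.1293352215847 207.9612426631123
{'t': 0.1, 'q': array([ 1.09852582e+00,  5.28384116e-01,  1.43376043e+00,  1.03813098e-05,
        1.18141306e+00, -1.78528594e-01]), 'qd': array([ 0.00072526, -0.00271838, -0.00214849, -0.00201324, -0.00079971,
       -0.00065119]), 'tau': array([-2.15105542e-04, -4.43306279e+01, -1.78586143e+01, -2.73510423e-04,
        3.84371640e-03,  1.16918289e-05]), 'tcp_pos': array([0.18065071, 0.59765549, 0.23042914]), 'tool_rot': array([ 1.46345383e-01,  9.89233068e-01, -9.29379911e-04, -3.18632037e-04]), 'force': array([ 0.16077158,  0.1821796 , -0.26048842]), 'ft_torque': array([-0.00295262,  0.03850394,  0.07507433]), 'gripper_force': 0.0, 'finger_gap': 1.0021410634156145}
```

View pics/scene0.png

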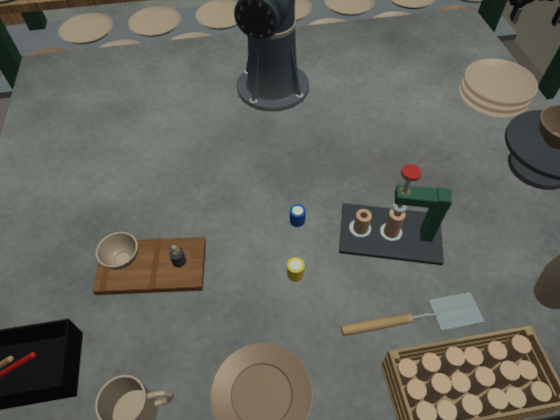

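View pics/top0.png

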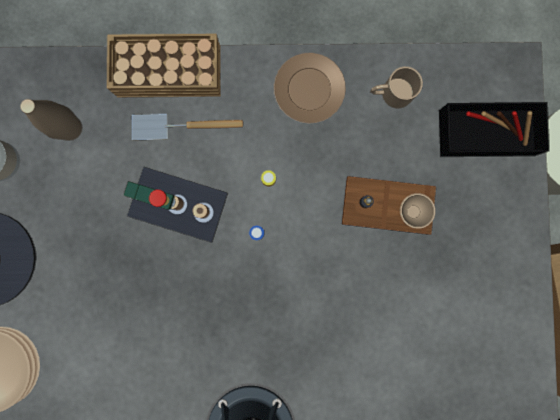

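The overview shows the gauge (pad at scene 411,172 / top 157,198), the blue cap (scene 298,215 / top 256,233), the yellow cap (scene 296,268 / top 268,178), and the stud (scene 177,254 / top 366,201). The bowl is at the board's -y end.

Run:
```python
from h import *
S=cv2.imread('pics/scene0.png');T=cv2.imread('pics/top0.png')
c=lambda I,u,v,w=25,h=25:cv2.resize(I[v-h:v+h,u-w:u+w],(260,260),interpolation=cv2.INTER_CUBIC)
cv2.imwrite('pics/comp.png',np.vstack([np.hstack([c(S,298,215),c(S,296,268),c(S,177,254)]),np.hstack([c(T,256,233),c(T,268,178),c(T,366,201)])]))
ds=manip.snapshot("scene");dt=manip.snapshot("top")
# cap tops: bright whitish dot
for nm,(su,sv),(tu,tv) in(("b",(298,212),(256,233)),("y",(296,265),(268,178))):
    P=[]
    for I,u,v in((S,su,sv),(T,tu,tv)):
        h=cv2.cvtColor(I,cv2.COLOR_BGR2HSV); m=np.zeros(I.shape[:2],np.uint8); w=12
        m[v-w:v+w,u-w:u+w]=((h[v-w:v+w,u-w:u+w,2]>170)&(h[v-w:v+w,u-w:u+w,1]<90))
        n,l,st,ce=cv2.connectedComponentsWithStats(m); i=1+np.argmax(st[1:,4]); P.append(ce[i]); print(nm,st[i],ce[i])
    print(tri([ray(ds,*P[0]),ray(dt,*P[1])]))
print('pad',tri([ray(ds,411.1,171.6),ray(dt,157.3,197.7)]))
print('pad215',onz(ds,411.1,171.6,.215),onz(dt,157.3,197.7,.215))
```

```text
b [293 206  10   8  63] [297.3015873  209.82539683]
b [251 228  11  10  85] [256.14117647 232.42352941]
(array([ 0.47411803, -0.01940387,  0.03829422]), [np.float64(0.0002707034440315545), np.float64(0.00027070344403152846)])
y [290 259  12  11 104] [295.41346154 264.32692308]
y [263 172  11  11  84] [268.02380952 177.21428571]
(array([ 0.60744134, -0.04919341,  0.03817513]), [np.float64(0.0002998869550313185), np.float64(0.0002998869550313199)])
pad (array([0.54677623, 0.17731455, 0.21009515]), [np.float64(0.00035675346308738866), np.float64(0.00035675346308722933)])
pad215 [0.55057997 0.17443885 0.215     ] [0.54650117 0.1764864  0.215     ]
```

View pics/comp.png

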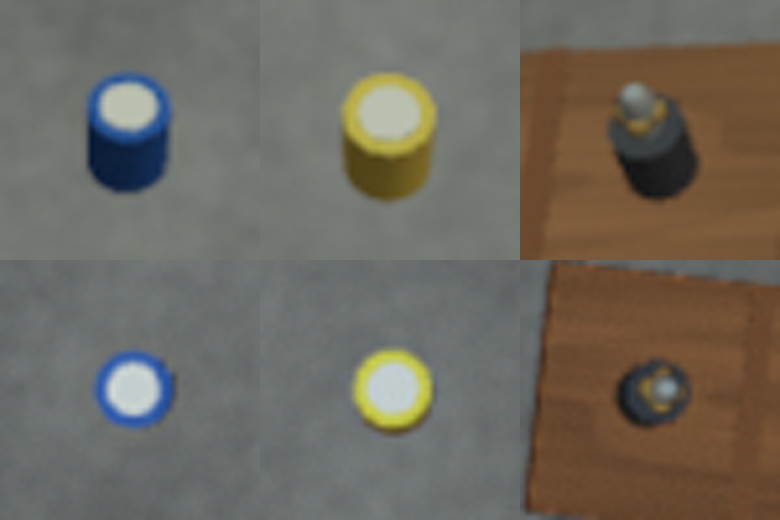

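Crop: caps stand upright with clear white dots. The stud tip is at about scene (174,248) and top (368,200), on the dark collar.

```bash
cat >> h.py <<'E'
def delta(target,quat=(0,1,0,0)):
    s=manip.sense(); R=Ro.from_quat(s["tool_rot"])
    return R.inv().apply(np.array(target)-s["tcp_pos"]).round(4), np.degrees((R.inv()*Ro.from_quat(quat)).as_rotvec()).round(2)
E
python3 - <<'E'
from h import *
ds=manip.snapshot("scene");dt=manip.snapshot("top")
print(tri([ray(ds,174.1,247.8),ray(dt,368.3,200.2)]), onz(dt,368.3,200.2,.08),onz(ds,176,253,.055))
print(delta([.547,.177,.29]))
E
```

```text
(array([ 0.54682154, -0.28520287,  0.07226502]), [np.float64(0.0002954982936432426), np.float64(0.00029549829364322074)]) [ 0.54628067 -0.28353544  0.08      ] [ 0.54874651 -0.28515086  0.055     ]
(array([-0.4724, -0.297 , -0.0588]), array([-3.000e-02, -1.000e-02, -1.683e+01]))
```

Emit:
step_arm(commands=[-0.01, -0.006, -0.006, 0, 0, -1, -0.04, -0.025, -0.02, 0, 0, -3, -0.08, -0.05, -0.04, 0, 0, -5, -0.12, -0.075, -0.055, 0, 0, -8, -0.16, -0.1, -0.058, 0, 0, -11, -0.2, -0.126, -0.058, 0, 0, -13, -0.24, -0.151, -0.058, 0, 0, -15, -0.28, -0.176, -0.058, 0, 0, -16.8, -0.31, -0.195, -0.058, 0, 0, -16.8, -0.32, -0.201, -0.058, 0, 0, -16.8], jaw=0, grip_force=40)

```text
t: 1.35
tcp_pos: [0.4313, 0.3107, 0.2895]
tool_rot: [0.002, 1.0, -0.0, 0.001]
force: [-0.6, 1.2, 0.0]
finger_gap: 0.001
gripper_force: 0.0
```

Run:
```python
from h import *
s,d=shot("wrist","w1.png"); print(s["tcp_pos"],s["tool_rot"],s["finger_gap"])
for c,lo,hi in(("red",(0,150,80),(6,255,255)),("blue",(100,120,60),(130,255,255)),("yel",(22,130,100),(35,255,255))): print(c,blobs(d,lo,hi))
print(delta([.547,.177,.26]))
```

```text
[0.43134851 0.31065676 0.28946457] [ 2.32728157e-03  9.99997107e-01 -2.06762598e-04  5.71167802e-04] 0.0005667287739725121
red [([115, 319, 25, 16, 218], [125.6, 325.1])]
blue [([48, 192, 29, 27, 368], [65.0, 202.8])]
yel [([53, 271, 18, 22, 110], [63.1, 281.3])]
(array([-0.116 , -0.1332,  0.0296]), array([-0.04,  0.08, -0.26]))
```

Emit:
step_arm(commands=[-0.01, -0.011, 0.003, 0, 0, 0, -0.03, -0.034, 0.01, 0, 0, 0, -0.05, -0.057, 0.015, 0, 0, 0, -0.07, -0.08, 0.02, 0, 0, 0, -0.09, -0.103, 0.025, 0, 0, 0, -0.105, -0.12, 0.028, 0, 0, 0, -0.113, -0.13, 0.03, 0, 0, 0, -0.116, -0.133, 0.03, 0, 0, 0, -0.116, -0.133, 0.03, 0, 0, 0, -0.116, -0.133, 0.03, 0, 0, 0])

```text
t: 2.4
tcp_pos: [0.5442, 0.1811, 0.2594]
tool_rot: [-0.0, 1.0, 0.0, -0.0]
force: [-0.1, -0.1, 0.3]
finger_gap: -0.006
gripper_force: 0.0
```

Run:
```python
from h import *
s,d=shot("wrist","w2.png"); print(s["tcp_pos"],s["tool_rot"],s["force"])
for c,lo,hi in(("red",(0,150,80),(6,255,255)),("red",(172,150,80),(180,255,255)),("blue",(100,120,60),(130,255,255)),("yel",(22,130,100),(35,255,255))):
    for b in blobs(d,lo,hi):
        C,r=wray(s,d,*b[1]); print(c,b, [ (C+r*(z-C[2])/r[2]).round(4).tolist() for z in(.215,.03)])
```

```text
[0.54415383 0.18112644 0.25944151] [-3.43354580e-04  9.99999893e-01  2.16320242e-04 -2.23142625e-04] [-0.10551027 -0.1077141   0.30665542]
red ([241, 210, 56, 53, 2067], [267.8, 233.8]) [[0.5437, 0.1758, 0.215], [0.6167, 0.1708, 0.03]]
blue ([98, 110, 36, 29, 481], [118.9, 123.0]) [[0.4719, 0.0837, 0.215], [0.4744, -0.012, 0.03]]
yel ([91, 214, 24, 26, 215], [103.5, 225.8]) [[0.5397, 0.0632, 0.215], [0.6087, -0.0525, 0.03]]
```

View pics/w2.png

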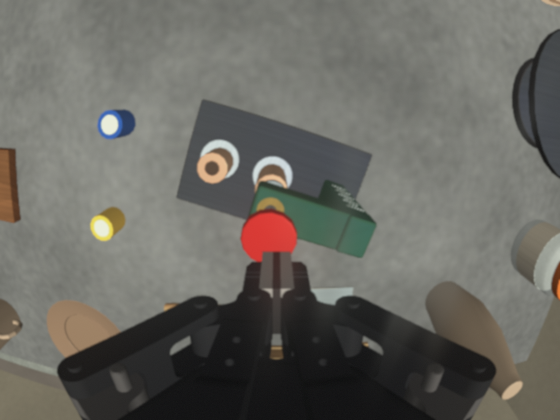

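Wrist view: the pad circle is centred near (269,238), which puts it at about (0.546, 0.176). The closed fingers sit almost over it, so I lower now.

Emit:
step_arm(commands=[0, -0.001, 0.005, 0, 0, 0, 0, -0.001, 0.012, 0, 0, 0, 0, -0.001, 0.02, 0, 0, 0, 0, -0.001, 0.028, 0, 0, 0, 0, -0.001, 0.034, 0, 0, 0, 0, -0.001, 0.038, 0, 0, 0, 0, -0.001, 0.041, 0, 0, 0, 0, -0.001, 0.044, 0, 0, 0, 0, -0.001, 0.047, 0, 0, 0, 0, -0.001, 0.05, 0, 0, 0])

```text
t: 3.45
tcp_pos: [0.5451, 0.1791, 0.2094]
tool_rot: [0.0, 1.0, 0.0, 0.0]
force: [-0.4, -0.7, 1.1]
finger_gap: -0.003
gripper_force: 0.7
```

Emit:
step_arm(commands=[0, 0, 0.002, 0, 0, 0, 0, 0, 0.004, 0, 0, 0, 0, 0, 0.006, 0, 0, 0, 0, 0, 0.008, 0, 0, 0, 0, 0, 0.009, 0, 0, 0, 0, 0, 0.01, 0, 0, 0, 0, 0, 0.011, 0, 0, 0, 0, 0, 0.012, 0, 0, 0, 0, 0, 0.013, 0, 0, 0, 0, 0, 0.014, 0, 0, 0])

```text
t: 4.45
tcp_pos: [0.5452, 0.1791, 0.197]
tool_rot: [0.0, 1.0, -0.0, 0.0]
force: [-3.7, -0.7, 16.6]
finger_gap: 0.002
gripper_force: 8.1
```

The push stopped hard at 0.197 with 17 N, so the prop is tall and I need the blue cap. Raising.

Run:
```python
from h import *
s,d=shot("scene","s1.png"); s=manip.sense(); print(s["tcp_pos"],s["force"])
print(blobs(d,(0,150,80),(6,255,255)))
```

```text
[0.54520258 0.1790795  0.19705476] [-2.75139446 -0.64796553 11.36273395]
[([400, 172, 19, 15, 140], [408.0, 180.0]), ([0, 352, 36, 25, 219], [17.3, 363.1])]
```

Emit:
step_arm(commands=[0, 0, -0.002, 0, 0, 0, 0, 0, -0.006, 0, 0, 0, 0, 0, -0.012, 0, 0, 0, 0, 0, -0.02, 0, 0, 0, 0, 0, -0.03, 0, 0, 0, 0, 0, -0.04, 0, 0, 0, 0, 0, -0.05, 0, 0, 0, 0, 0, -0.058, 0, 0, 0, 0, 0, -0.063, 0, 0, 0, 0, 0, -0.065, 0, 0, 0])

```text
t: 5.5
tcp_pos: [0.5452, 0.1791, 0.2611]
tool_rot: [0.0, 1.0, 0.0, 0.0]
force: [0.7, 0.6, 0.4]
finger_gap: -0.001
gripper_force: 0.0
```

Run:
```python
from h import *
s,d=shot("scene","s2.png"); print(s["tcp_pos"],s["force"])
print(blobs(d,(0,150,80),(6,255,255)))
s,d=shot("top"); print(blobs(d,(0,150,80),(6,255,255)))
print(delta([.474,-.019,.16]))
```

```text
[0.54515185 0.17911722 0.26106686] [0.71807931 0.61261205 0.39089504]
[([402, 165, 19, 15, 217], [411.1, 171.6]), ([0, 352, 36, 25, 216], [17.4, 363.1])]
[([466, 111, 28, 12, 97], [477.6, 116.2]), ([512, 111, 11, 30, 113], [517.5, 124.8]), ([151, 201, 15, 6, 59], [158.0, 203.1])]
(array([ 0.0709, -0.1981,  0.1005]), array([ 0.  ,  0.02, -0.03]))
```

The pad is back at its rest pixel, so the gauge has sprung up. Next I move to the blue cap.

Emit:
step_arm(commands=[0.005, -0.012, 0, 0, 0, 0, 0.014, -0.04, 0, 0, 0, 0, 0.025, -0.07, 0, 0, 0, 0, 0.036, -0.1, 0.01, 0, 0, 0, 0.047, -0.13, 0.03, 0, 0, 0, 0.057, -0.16, 0.055, 0, 0, 0, 0.066, -0.185, 0.08, 0, 0, 0, 0.071, -0.198, 0.095, 0, 0, 0, 0.071, -0.198, 0.1, 0, 0, 0, 0.071, -0.198, 0.1, 0, 0, 0], jaw=100)

```text
t: 6.6
tcp_pos: [0.4732, -0.019, 0.1597]
tool_rot: [0.001, 1.0, 0.0, -0.001]
force: [-0.0, -0.1, -0.1]
finger_gap: 1.0
gripper_force: 0.0
```

Run:
```python
from h import *
manip.snapshot("wrist")
s,d=shot("wrist","w3.png"); print(s["tcp_pos"],s["tool_rot"],s["finger_gap"])
h=cv2.cvtColor(d["pixels"],cv2.COLOR_BGR2HSV)
for b in blobs(d,(100,120,60),(130,255,255)):
    print(b)
    x,y,w,hh,_=b[0]; m=np.zeros(h.shape[:2],np.uint8)
    m[y:y+hh,x:x+w]=(h[y:y+hh,x:x+w,1]<90)&(h[y:y+hh,x:x+w,2]>150)
    M=cv2.moments(m,True)
    if M["m00"]>20:
        u,v=M["m10"]/M["m00"],M["m01"]/M["m00"];C,r=wray(s,d,u,v);print(u,v,M["m00"],(C+r*(.04-C[2])/r[2]).round(4))
        print(tri([(C,r)]+[ray(manip.snapshot("scene"),297.3,209.8)]),)
```

```text
[ 0.47395087 -0.01874978  0.16039046] [ 3.90011050e-04  9.99999917e-01  1.06568791e-04 -5.17667514e-05] 0.9981171885362812
([254, 176, 41, 46, 697], [274.2, 196.9])
274.60530191458025 202.43298969072166 679.0 [ 0.4751 -0.0201  0.04  ]
(array([ 0.47511764, -0.02002606,  0.03987529]), [np.float64(0.0001137862752210245), np.float64(0.00011378627522100977)])
```

View pics/w3.png

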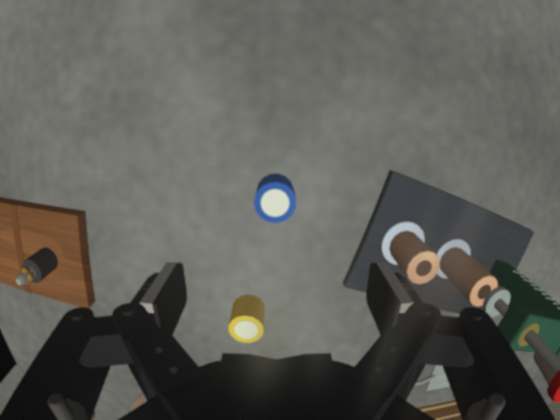

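The blue cap lies at (274.6,202.4), giving (0.475, -0.020) with its top at 0.040, between the open fingers. I descend and grip it.

Emit:
step_arm(commands=[-0.001, -0.001, 0.006, 0, 0, 0, -0.001, -0.001, 0.025, 0, 0, 0, -0.001, -0.001, 0.05, 0, 0, 0, -0.001, -0.001, 0.075, 0, 0, 0, -0.001, -0.001, 0.1, 0, 0, 0, -0.001, -0.001, 0.12, 0, 0, 0, -0.001, -0.001, 0.135, 0, 0, 0, -0.001, -0.001, 0.144, 0, 0, 0, -0.001, -0.001, 0.15, 0, 0, 0, -0.001, -0.001, 0.15, 0, 0, 0])

```text
t: 7.75
tcp_pos: [0.4749, -0.0197, 0.01]
tool_rot: [0.0, 1.0, 0.0, -0.0]
force: [0.4, 0.1, 0.1]
finger_gap: 1.002
gripper_force: 0.0
```

Emit:
step_arm(commands=[0, 0, 0, 0, 0, 0, 0, 0, 0, 0, 0, 0, 0, 0, 0, 0, 0, 0, 0, 0, 0, 0, 0, 0, 0, 0, 0, 0, 0, 0, 0, 0, 0, 0, 0, 0, 0, 0, 0, 0, 0, 0, 0, 0, 0, 0, 0, 0, 0, 0, 0, 0, 0, 0, 0, 0, 0, 0, 0, 0], jaw=0, grip_force=70)

```text
t: 8.75
tcp_pos: [0.4752, -0.02, 0.0112]
tool_rot: [0.0, 1.0, -0.0, 0.001]
force: [-0.9, 0.7, 5.6]
finger_gap: 0.404
gripper_force: 69.3
```

Gripped: gap 0.404 corresponds to 36 mm. I lift and move to a spot from which the wrist camera looks almost straight down on the stud.

Emit:
step_arm(commands=[0, 0, -0.004, 0, 0, 0, 0, 0, -0.015, 0, 0, 0, 0, 0, -0.035, 0, 0, 0, 0, 0, -0.06, 0, 0, 0, 0, 0, -0.085, 0, 0, 0, -0.005, -0.01, -0.11, 0, 0, 0, -0.014, -0.03, -0.13, 0, 0, 0, -0.027, -0.055, -0.145, 0, 0, 0, -0.042, -0.085, -0.15, 0, 0, 0, -0.057, -0.115, -0.15, 0, 0, 0])

```text
t: 9.75
tcp_pos: [0.5326, -0.136, 0.1626]
tool_rot: [0.0, 1.0, -0.001, 0.001]
force: [0.4, 0.0, -0.6]
finger_gap: 0.401
gripper_force: 69.6
```

Emit:
step_arm(commands=[-0.015, -0.03, 0, 0, 0, 0, -0.03, -0.06, 0, 0, 0, 0, -0.045, -0.09, 0, 0, 0, 0, -0.057, -0.115, 0, 0, 0, 0, -0.064, -0.13, 0, 0, 0, 0, -0.068, -0.138, 0, 0, 0, 0, -0.068, -0.14, 0, 0, 0, 0, -0.068, -0.14, 0, 0, 0, 0, -0.068, -0.14, 0, 0, 0, 0, -0.068, -0.14, 0, 0, 0, 0])

```text
t: 10.75
tcp_pos: [0.5993, -0.2738, 0.1604]
tool_rot: [-0.0, 1.0, 0.0, -0.0]
force: [0.2, -0.2, 0.6]
finger_gap: 0.405
gripper_force: 69.6
```

Run:
```python
from h import *
s,d=shot("wrist","w4.png"); print(s["tcp_pos"].tolist(),s["tool_rot"].tolist(),s["finger_gap"],s["force"])
I=d["pixels"][120:330,130:410]; cv2.imwrite("pics/w4c.png",cv2.resize(I,(800,600),interpolation=cv2.INTER_CUBIC))
```

```text
[0.5993210745294543, -0.27384692818260165, 0.16044201469353248] [-0.0001542247614228738, 0.9999999051302746, 0.0002666497639981441, -0.00030798062985695404] 0.404514756778496 [ 0.19179777 -0.21216812  0.63748596]
```

View pics/w4c.png

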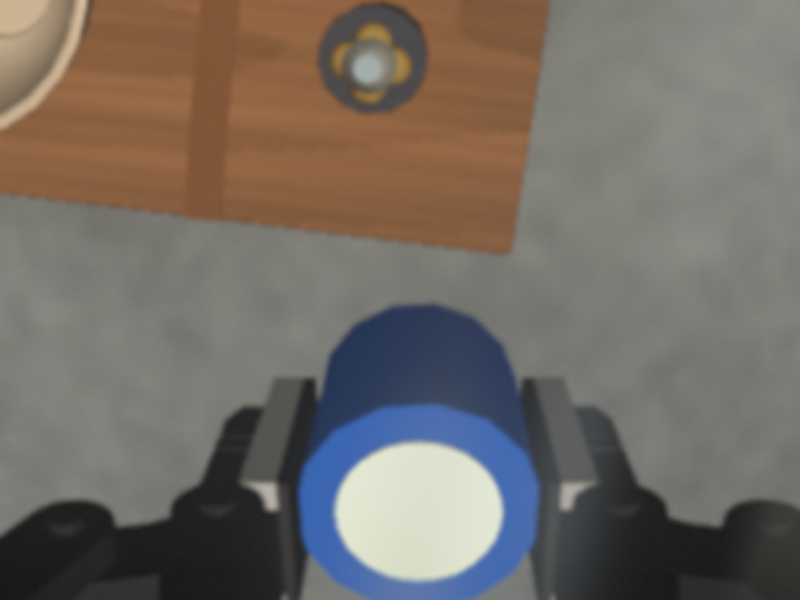

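The crop shows the stud tip at crop (367,68), the collar rim around (373,58), and the held cap's dot at (419,511). The cap sits square in the pads.

Run:
```python
from h import *
d=manip.snapshot("wrist"); s=dict(tcp_pos=[0.59932,-0.27385,0.16044],tool_rot=[-0.000154,1,0.000267,-0.000308])
I=cv2.imread("pics/w4.png"); g=cv2.cvtColor(I,cv2.COLOR_BGR2HSV)
def pt(u,v,z):
    C,r=wray(s,d,u,v); return (C+r*(z-C[2])/r[2]).round(4)
f=lambda x,y:((x+.5)/2.857+129.5,(y+.5)/2.857+119.5)
print('tip',pt(*f(367,68),.08),'balls',pt(*f(371,62),.065),'collar',pt(*f(373,58),.055))
# collar via saturation mask
m=((g[118:165,235:290,1]<110)).astype(np.uint8); n,l,st,ce=cv2.connectedComponentsWithStats(m)
for i in range(1,n):
    if 100<st[i][4]<1500:
        c=cv2.findContours((l==i).astype(np.uint8),cv2.RETR_EXTERNAL,cv2.CHAIN_APPROX_NONE)[0][0]; (x,y),r=cv2.minEnclosingCircle(c); print(st[i],x+235,y+118,r, pt(x+235,y+118,.055))
print('dot',pt(*f(419,511),.189))
print('tri scene/top',tri([wray(s,d,*f(367,68)),ray(manip.snapshot("scene"),174.1,247.8)])[0],tri([wray(s,d,*f(367,68)),ray(manip.snapshot("top"),368.3,200.2)])[0])
m=cv2.inRange(g,np.array((0,0,150)),np.array((180,90,255)))[270:330,230:320]; n,l,st,ce=cv2.connectedComponentsWithStats(m);i=1+np.argmax(st[1:,4]);print(st[i],ce[i]+[230,270],pt(*(ce[i]+[230,270]),.189))
```

```text
tip [ 0.5466 -0.2863  0.08  ] balls [ 0.5465 -0.2861  0.065 ] collar [ 0.5464 -0.2861  0.055 ]
[   6    3   39   39 1014] 260.1964855194092 139.98562240600586 19.61183738708496 [ 0.5464 -0.2861  0.055 ]
dot [ 0.5992 -0.2739  0.189 ]
tri scene/top [ 0.54719941 -0.28606789  0.07278085] [ 0.54819936 -0.28736225  0.05901857]
[  17    4   60   50 2355] [276.12399151 298.5358811 ] [ 0.5992 -0.274   0.189 ]
```

Emit:
step_arm(commands=[0.006, -0.002, 0, 0, 0, 0, 0.018, -0.005, 0, 0, 0, 0, 0.032, -0.008, 0, 0, 0, 0, 0.043, -0.01, 0.005, 0, 0, 0, 0.05, -0.012, 0.015, 0, 0, 0, 0.0528, -0.0124, 0.028, 0, 0, 0, 0.0528, -0.0124, 0.04, 0, 0, 0, 0.0528, -0.0124, 0.049, 0, 0, 0, 0.0528, -0.0124, 0.054, 0, 0, 0, 0.0528, -0.0124, 0.055, 0, 0, 0])

```text
t: 11.95
tcp_pos: [0.5468, -0.2869, 0.1041]
tool_rot: [0.0, 1.0, 0.001, -0.001]
force: [-0.5, -0.6, 0.1]
finger_gap: 0.4
gripper_force: 69.6
```

Run:
```python
from h import *
s,d=shot("wrist","w5.png"); s=manip.sense();print(s["tcp_pos"],s["tool_rot"],s["force"])
s2,e=shot("scene","s5.png")
a=cv2.resize(d["pixels"][150:360,180:380],(400,420)); b=cv2.resize(e["pixels"][205:275,140:210],(400,420),interpolation=cv2.INTER_CUBIC)
cv2.imwrite("pics/c5.png",np.hstack([a,b]))
print(delta([.5465,-.2862,.09]))
```

```text
[ 0.5470405  -0.28705857  0.10454819] [ 6.34993525e-05  9.99999916e-01  2.50693664e-04 -3.18249085e-04] [-0.05874005 -0.81887811 -0.29939143]
(array([0.0007, 0.001 , 0.0151]), array([-0.  ,  0.  , -0.01]))
```

View pics/c5.png

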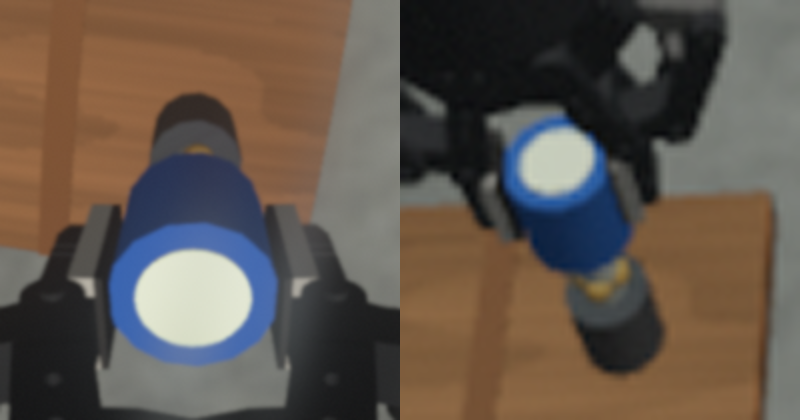

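The cap sits centred above the stud in both views. I correct by about 1 mm and lower slowly over the stud tip.

Emit:
step_arm(commands=[0.0006, 0.0009, 0, 0, 0, 0, 0.0006, 0.0009, 0.003, 0, 0, 0, 0.0006, 0.0009, 0.006, 0, 0, 0, 0.0006, 0.0009, 0.009, 0, 0, 0, 0.0006, 0.0009, 0.012, 0, 0, 0, 0.0006, 0.0009, 0.014, 0, 0, 0, 0.0006, 0.0009, 0.016, 0, 0, 0, 0.0006, 0.0009, 0.018, 0, 0, 0, 0.0006, 0.0009, 0.02, 0, 0, 0, 0.0006, 0.0009, 0.021, 0, 0, 0])

```text
t: 13.05
tcp_pos: [0.5462, -0.2864, 0.0841]
tool_rot: [0.0, 1.0, 0.0, -0.0]
force: [0.5, -0.4, 0.6]
finger_gap: 0.4
gripper_force: 69.6
```

Emit:
step_arm(commands=[0, 0, 0.001, 0, 0, 0, 0, 0, 0.002, 0, 0, 0, 0, 0, 0.003, 0, 0, 0, 0, 0, 0.004, 0, 0, 0, 0, 0, 0.005, 0, 0, 0, 0, 0, 0.006, 0, 0, 0, 0, 0, 0.007, 0, 0, 0, 0, 0, 0.008, 0, 0, 0, 0, 0, 0.009, 0, 0, 0, 0, 0, 0.01, 0, 0, 0])

```text
t: 14.05
tcp_pos: [0.5475, -0.2868, 0.0769]
tool_rot: [0.0, 1.0, -0.001, 0.001]
force: [0.2, 2.4, 8.8]
finger_gap: 0.401
gripper_force: 70.7
```

Emit:
step_arm(commands=[0, 0, 0.0005, 0, 0, 0, 0, 0, 0.001, 0, 0, 0, 0, 0, 0.0015, 0, 0, 0, 0, 0, 0.002, 0, 0, 0, 0, 0, 0.0025, 0, 0, 0, 0, 0, 0.003, 0, 0, 0, 0, 0, 0.0035, 0, 0, 0, 0, 0, 0.004, 0, 0, 0, 0, 0, 0.0045, 0, 0, 0, 0, 0, 0.005, 0, 0, 0])

```text
t: 15.05
tcp_pos: [0.5464, -0.2863, 0.0686]
tool_rot: [0.0, 1.0, 0.0, 0.0]
force: [4.6, 1.3, -7.9]
finger_gap: 0.406
gripper_force: 70.3
```

It clicked: the balls now pull the cap down with 8 N. I press on to the collar.

Emit:
step_arm(commands=[0, 0, 0.0004, 0, 0, 0, 0, 0, 0.0008, 0, 0, 0, 0, 0, 0.0012, 0, 0, 0, 0, 0, 0.0016, 0, 0, 0, 0, 0, 0.002, 0, 0, 0, 0, 0, 0.0023, 0, 0, 0, 0, 0, 0.0026, 0, 0, 0, 0, 0, 0.0026, 0, 0, 0, 0, 0, 0.0026, 0, 0, 0, 0, 0, 0.0026, 0, 0, 0])

```text
t: 16.05
tcp_pos: [0.5458, -0.2865, 0.0669]
tool_rot: [0.0, 1.0, 0.0, -0.0]
force: [-0.7, -0.5, 0.4]
finger_gap: 0.4
gripper_force: 70.6
```

Emit:
step_arm(commands=[0, 0, 0.0002, 0, 0, 0, 0, 0, 0.0004, 0, 0, 0, 0, 0, 0.0006, 0, 0, 0, 0, 0, 0.0008, 0, 0, 0, 0, 0, 0.001, 0, 0, 0, 0, 0, 0.001, 0, 0, 0, 0, 0, 0.001, 0, 0, 0, 0, 0, 0.001, 0, 0, 0, 0, 0, 0.001, 0, 0, 0, 0, 0, 0.001, 0, 0, 0])

```text
t: 17.05
tcp_pos: [0.5461, -0.2864, 0.0663]
tool_rot: [0.0, 1.0, -0.0, -0.0]
force: [-2.0, 1.1, 5.7]
finger_gap: 0.402
gripper_force: 71.2
```

Emit:
step_arm(commands=[0, 0, 0.0002, 0, 0, 0, 0, 0, 0.0004, 0, 0, 0, 0, 0, 0.0006, 0, 0, 0, 0, 0, 0.0006, 0, 0, 0, 0, 0, 0.0006, 0, 0, 0, 0, 0, 0.0006, 0, 0, 0, 0, 0, 0.0006, 0, 0, 0, 0, 0, 0.0006, 0, 0, 0, 0, 0, 0.0006, 0, 0, 0, 0, 0, 0.0006, 0, 0, 0])

```text
t: 18.05
tcp_pos: [0.5461, -0.2864, 0.0663]
tool_rot: [0.0, 1.0, -0.0, -0.0]
force: [-3.3, 1.0, 8.2]
finger_gap: 0.4
gripper_force: 71.6
```

Run:
```python
from h import *
for n in("wrist","scene","scene","scene","top"):
    s,d=shot(n,"e_"+n+".png"); print(s["t"],s["tcp_pos"].round(5),s["force"].round(2))
a=cv2.imread("pics/e_wrist.png")[150:360,180:380]; b=cv2.imread("pics/e_scene.png")
cv2.imwrite("pics/e.png",np.hstack([cv2.resize(a,(400,420)),cv2.resize(b[205:275,140:210],(400,420),interpolation=cv2.INTER_CUBIC)]))
d=manip.snapshot("scene"); print(blobs(d,(0,150,80),(6,255,255)),blobs(d,(22,130,100),(35,255,255)))
```

```text
18.05 [ 0.54615 -0.28642  0.06625] [-3.29  1.01  8.22]
18.1 [ 0.54613 -0.28641  0.06623] [-3.39  1.69  7.63]
18.15 [ 0.54614 -0.28642  0.06623] [-2.53  0.33  8.67]
18.2 [ 0.54613 -0.2864   0.06624] [-2.89  2.03  8.97]
18.25 [ 0.54612 -0.28639  0.06622] [-2.28  0.42  8.53]
[([402, 165, 19, 16, 217], [411.1, 171.6]), ([0, 352, 36, 25, 224], [17.4, 363.0])] [([287, 258, 17, 23, 148], [296.3, 269.9])]
```

View pics/e.png

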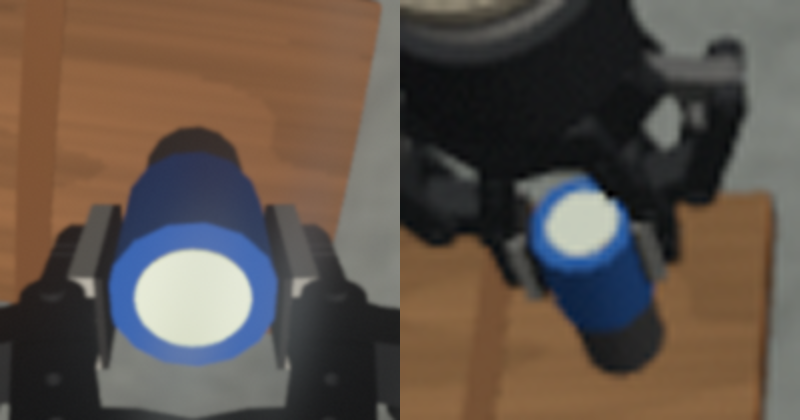

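The cap sits flush on the collar with no stud or balls visible. Position holds at 0.0662 under a steady press of about 8.5 N. Handing in.

```bash
python3 -c "
from station import manip
print(manip.sign_off())"
```

```text
the job is handed in; nothing more can be done
None
```

The gauge showed the tall prop and sprang back up; the blue cap clicked onto the stud, sits fully home on the collar, and the job was handed in at about 18 s with the arm still pressing at about 8.5 N (verdict not shown).

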